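# Hold the belt tensioner open past its click

## Task

I am about to fit a new belt on the small blue belt drive. Lift the red stop cap up off its post and stand it upright in the grey tray, then push the sprung tensioner arm by its yellow thumb pin back past the click of the brass pawl, away from the front, and finish while still holding it back there against its spring with the fingertips. Leave the other things on the bench where they are.

Things in the scene. Friction and masses are not known exactly. Their poses are not given: they have to be found in the camera images.
- drive: belt drive unit, fixed: blue base plate 170 (x) x 230 (y) mm, top 12 mm above the bench. Origin: centre of its underside on the bench, z up, -x its front. In its frame (mm): pulleys 48 mm wide at (55,-20), 36 mm at (60,88), up to 69 high; arm's vertical pivot axis at (-10,-60); stop cap's post at (-2.6,1.2), 10 mm wide, top 34 high; pawl's pivot at (33,-99.5). No belt on it
- tensioner (a joint): angle (rad) of the tensioner arm about its pivot: 0 at rest, to the front; grows as it is pushed back, clockwise from above, to the end stop at 0.75. At angle q the pin stands in the drive frame at pivot + 120 mm * (-sin(0.35-q), cos(0.35-q)). The spring takes 3.5 N at the pin at 0, 8 N at 0.75; let go, the arm springs back to 0. The stop cap on its post lets it move less than 0.15 rad
- thumb_pin: white idler roller (32 mm diameter, 18 mm high) on the aluminium arm's end (18 mm wide, 38 to 48 mm above the bench), with the yellow upright thumb pin on its axis: 14 mm wide, 16 mm flange at its tip. Origin: on the pin's axis at the roller's underside, 48 mm above the bench; bare pin 18 to 50 mm above the origin, tip at 55 mm. Moves with the arm; the roller and pin turn freely on it
- pawl (a joint): angle (rad) of the small brass pawl lever beside the arm's tail, sprung to 0. The tooth on the arm's tail lifts it to about 0.05 between tensioner 0.28 and 0.52 rad (the click, up to 5 N more at the pin), then it drops back to 0. It only clicks: it does not keep the arm back
- stop_cap: loose red stop cap with a white band, 86 mm tall, 80 g: sleeve 34 mm wide and 46 mm tall with a blind bore 14 mm wide, 20 mm deep from below; on top a round grip 24 mm wide, 46 to 86 mm above its underside. Origin: centre of the underside, z up. It hangs over the drive's post, underside 14 mm above the bench; lift it straight up 25 mm or more to clear the post
- tray: grey open parts tray, fixed, 120 (x) x 100 (y) x 22 mm, walls and floor 4 mm. Origin: centre of its underside, z up
- amber_bottle: brown reagent bottle, blue cap, 70 mm wide, 158 mm tall; a bystander. Origin: centre of its underside
- erlenmeyer: small conical flask with pale blue content, 67 mm wide, 104 mm tall; a bystander. Origin: centre of its underside
- wash_bottle: white wash bottle with a bent spout, 69 mm wide, 222 mm tall; a bystander. Origin: centre of its underside
- beaker: glass beaker, 64 mm wide, 78 mm tall; a bystander. Origin: centre of its underside
- timer: white bench timer, 62x62x20 mm; a bystander. Origin: centre of its underside
- screwdriver: screwdriver with a yellow handle, 132 mm long, 18 mm thick, lying; a bystander. Origin: near the middle of its underside
Mind the look-alikes: they are no part of the job. What is shaped like the tray but brown is not meant.

How it is judged:
By the outcome, as a careful person would: the job done as asked, in the order asked, and still so for the second after the job is handed in, while the arm keeps its last pose, push and grip.
It also fails if it takes over 50 s, if anything falls off the work surface, if the arm or the gripper's body presses on something with over 40 N, if the wrist force passes 120 N, or if a joint passes its speed limit or range.

## Robot

A 6-joint arm with a two-finger parallel gripper is mounted at the origin on a cart in front of the work surface, level with it; the furniture and walls round the work are solid. World frame = base frame: x ahead of the robot, y to its left, z up, the work surface at z = 0. Lengths are in m, angles in degrees, forces in N, time in s.
With the tool pointing down it reaches from about 0.35 to 0.875 m from the base axis. Payload 4.2 kg.
Tool frame: the origin (TCP) lies at the centre of the arm's flange, where the gripper is bolted on; the fingertips stand 182 mm ahead of it and the grasp point (between the pads) lies 164 mm ahead of it (r.nose_length is the distance from the TCP to the fingertips, in m); z points along the fingers, y is the line along which they close (so a half turn about z gives the same grasp; the last joint's range is limited). The gripper opens to 87 mm and grips with 3 to 60 N. Pads are 19 mm wide; open, the fingers measure 117 mm over their backs; the gripper's body (75 mm by 190 mm) begins 51 mm behind the grasp point.
Start: joints at [-49.756, 22.042, 0.453, 0, -68.411, -14.817], TCP at [0.268, -0.564, 0.405] pointing down, gripper open.
Joint ranges: [-179.83, 179.83], [-69.29, 118.12], [-61.27, 80.66], [-181.25, 117.63], [-171.15, -9.14], [-177.46, 177.46]. Speed limits (degrees/s): [159.86, 159.86, 180, 180, 180, 180].

## Interface

Orientations are given as a 3x3 rotation matrix whose columns are the frame's x, y, z axes.
In Python, from station import r, vision gives the robot as it stands. The module is installed in compiled form; this text tells all that it offers.
- The arm moves only by the shell command python3 -m creep 'ROWS'. ROWS is JSON, a list of rows, each a list of 7 numbers: the opening, from -1 (shut) to 1 (fully open), then the shift along the tool's x, y, z in mm, then the turn, a rotation vector about the tool's x, y, z in degrees. A call has 1 to 8 rows; each row is the pose to reach, as a shift and turn from the pose commanded when the call began, along the tool's axes at that moment; what a row does not reach only later rows make up. A row lasts 1/12 s, in which the tool goes at most 41.7 mm and 7.16 degrees, less where a joint would pass 70% of its speed; a pose out of reach is approached as far as the arm can. A call with a gripper value outside its range is refused whole. The fingers move at their own pace and stop on an object; the grip force is fixed at half the most. Time passes only in rows, so rows that repeat a pose let the fingers close. It gives the time, the measured TCP pose, the force, the opening and the grip force at its end, in the units of the state.
- r.sense(): the state, without advancing time (a new reading comes with each control period).
- vision.capture(name): name is "side" or "top"; returns (picture, depth): 480x640x3 uint8, red, green, blue; 480x640 float32, m along the optical axis (not along the pixel's ray), 0 where there is no reading.
- vision.camera_model(name): a dict with "vertical_fov" (degrees; the focal length in pixels is half the picture's height over the tangent of half this angle, whatever the lens; pixels are square), "cx", "cy" (the principal point, pixels), "extrinsics" (4x4, takes a point from camera to world coordinates). Camera axes: x right, y down, z forward; pixel columns grow to the right and rows downward; lengths in m; the calibration is good to about 2 mm. A picture is of the moment at which its call begins. camera_model takes no time and is no camera call.
- r.finish_job(): hands the job in; it is judged then, once.
Trained networks look in the newest picture that a camera, given by its name, has taken for a name from the list of things; names that differ only in an ending like _2 or _b are one class to them, and where a whole thing is asked for, a point or a joint stands for the part that bears it (a point fixed in the world has none). Each returns a list of dicts, best first, with "conf" (0 to 1); they miss things now and then, are a little off and sometimes report something else, mostly with a low value. They report only what shows in the picture. A call takes as long as a camera call. They do not tell look-alikes from the thing itself.
- vision.find_in(camera, thing): "uv" ([column, row] in pixels, amid what is visible of it).
- vision.cut_out(camera, thing): "region" (480x640 bool, what is visible of it) and "uv" ([column, row] in pixels, amid what is visible of it).
The state is a dict: "time_s": time; "joints": joint angles; "joint_velocities": joint speeds; "effort": joint torques, N m; "tcp_pos": TCP position; "ee_rot": TCP orientation; "wrist_force": force on the tool from outside, world axes, zero at the start; "moment": the same for the moment, N m; "gripper_width": opening from 0.0 (shut) to 1.0 (fully open); "gripper_force": force on a finger pad.
Only numpy, scipy, OpenCV 4.12 (cv2) and the standard library are available. Lean on these libraries where they do the work, as an engineer would, in place of code of your own. Each camera call takes 0.05 s, during which the arm holds its last target. There are 200 camera calls.

## Working session

There is one attempt and no reset: what is moved stays moved. The work goes in short steps, Python scripts to look and compute and a shell command to move; the robot and the scene stay as the last step left them, time stands still between calls to the robot, and variables do not carry over. Pictures are saved under pics/ and viewed, at most 10 in all, crops included, and the job is handed in when it is done.

```bash
mkdir -p pics; cat > h.py <<'E'
from station import r, vision
import numpy as np, cv2
def K(n):
    m=vision.camera_model(n); f=240/np.tan(np.radians(m["vertical_fov"]/2)); return f,m["cx"],m["cy"],np.array(m["extrinsics"])
def world(n,uv,d):
    f,cx,cy,T=K(n); u,v=uv
    return (T@np.array([(u-cx)/f*d,(v-cy)/f*d,d,1]))[:3]
def cloud(n,D,mask):
    f,cx,cy,T=K(n); v,u=np.nonzero(mask&(D>0)); d=D[v,u]
    return (np.c_[(u-cx)/f*d,(v-cy)/f*d,d]@T[:3,:3].T)+T[:3,3]
def proj(n,P):
    f,cx,cy,T=K(n); p=np.linalg.inv(T)@np.r_[P,1]; return p[0]/p[2]*f+cx,p[1]/p[2]*f+cy
def tool(P):  # world vec -> tool mm
    return np.array(r.sense()["ee_rot"]).T@np.array(P)*1000
E
python3 - <<'E'
from h import *
for n in ("top","side"):
    I,D=vision.capture(n); cv2.imwrite(f"pics/{n}0.png",I[:,:,::-1])
    print(n,K(n))
    for t in ["drive","thumb_pin","stop_cap","tray","amber_bottle","erlenmeyer","wash_bottle","beaker","timer","screwdriver"]:
        for o in vision.cut_out(n,t)[:2]:
            c=cloud(n,D,o["region"])
            if len(c): print(n,t,round(o["conf"],2),np.round(o["uv"]),np.round(np.median(c,0),3),"lo",np.round(np.percentile(c,3,axis=0),3),"hi",np.round(np.percentile(c,97,axis=0),3))
print(r.sense())
E
```

```text
top (np.float64(582.8416511744617), 321.50039064224967, 239.3071272743394, array([[-0.02468775, -0.99578833,  0.08829567,  0.44489161],
       [-0.99962749,  0.02356153, -0.01377479,  0.17587018],
       [ 0.01163639, -0.08860284, -0.99599906,  1.57165479],
       [ 0.        ,  0.        ,  0.        ,  1.        ]]))
top drive 0.76 [439. 241.] [ 0.547 -0.171  0.014] lo [ 0.456 -0.282  0.006] hi [ 0.638 -0.062  0.07 ]
top thumb_pin 0.59 [422. 262.] [ 0.516 -0.102  0.069] lo [ 0.505 -0.114  0.053] hi [ 0.529 -0.093  0.108]
top stop_cap 0.56 [444. 252.] [ 0.543 -0.163  0.078] lo [ 0.532 -0.176  0.036] hi [ 0.556 -0.155  0.105]
top stop_cap 0.35 [427. 168.] [ 0.765 -0.132  0.03 ] lo [ 0.732 -0.157  0.017] hi [ 0.79  -0.098  0.08 ]
top tray 0.94 [139. 246.] [0.571 0.645 0.007] lo [ 0.515  0.592 -0.   ] hi [0.627 0.691 0.026]
top tray 0.88 [294. 252.] [0.549 0.223 0.006] lo [ 0.491  0.176 -0.001] hi [0.605 0.269 0.026]
top amber_bottle 0.68 [210. 312.] [0.396 0.459 0.018] lo [0.386 0.433 0.011] hi [0.405 0.487 0.024]
top amber_bottle 0.61 [202. 228.] [0.609 0.446 0.109] lo [0.583 0.424 0
[... 2186 characters left out ...]
649e+01, -1.48173825e+01]), 'joint_velocities': array([-0.11005107,  0.00765765, -0.0742668 ,  0.01070616,  0.01368897,
       -0.09758304]), 'effort': array([ 9.73309761e-05, -3.90477955e+01,  1.87625098e+01,  4.22451496e+00,
        1.54963561e-02, -1.93111148e-06]), 'tcp_pos': array([ 0.26835873, -0.56440793,  0.4047571 ]), 'ee_rot': array([[-9.03133610e-01, -4.29359619e-01, -7.96370046e-06],
       [-4.29359619e-01,  9.03133610e-01,  2.05182282e-05],
       [-1.61741312e-06,  2.19499929e-05, -1.00000000e+00]]), 'wrist_force': array([-0.41748999,  0.38337237,  0.51480984]), 'moment': array([ 0.01295882,  0.00458388, -0.0181386 ]), 'gripper_force': 0.0, 'gripper_width': 1.0023366441831414}
```

View pics/top0.png

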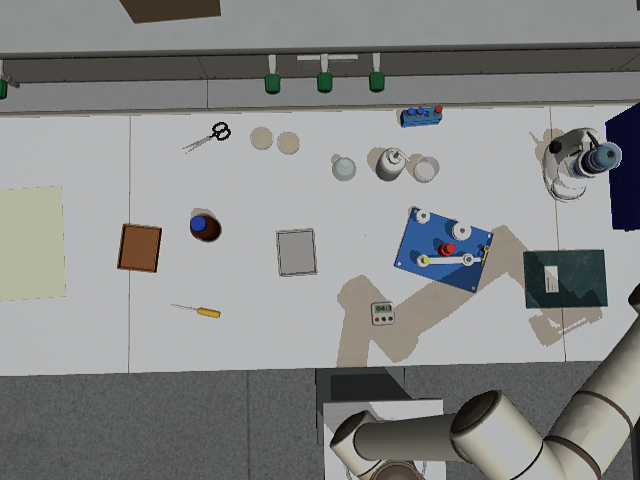

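View pics/side0.png

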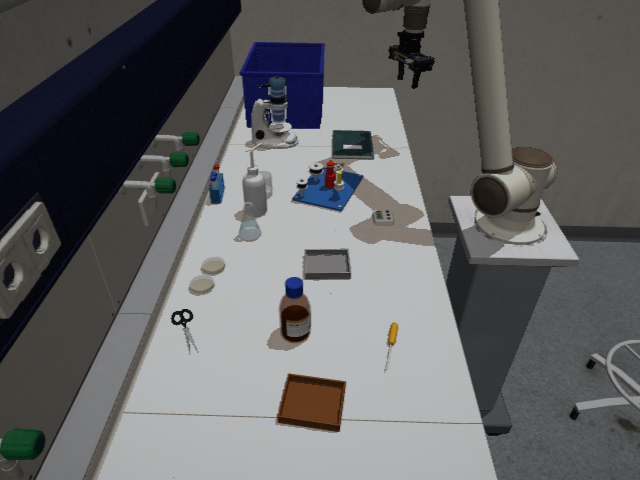

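The top view shows the red cap at (447,250), the yellow pin at (424,260) and the grey tray at (296,252). The brown look-alike is at (139,246). The drive is turned about -20°. The side view agrees, with the cap at (331,176) and the grey tray at (326,264).

```bash
cat > fit.py <<'E'
from h import *
def red_yel(n,box=((0.42,0.70),(-0.32,0.0))):
    I,D=vision.capture(n); H=cv2.cvtColor(I,cv2.COLOR_RGB2HSV); out={}
    f,cx,cy,T=K(n); v,u=np.indices(D.shape)
    P=np.stack([(u-cx)/f*D,(v-cy)/f*D,D],-1)@T[:3,:3].T+T[:3,3]
    inb=(D>0)&(P[...,0]>box[0][0])&(P[...,0]<box[0][1])&(P[...,1]>box[1][0])&(P[...,1]<box[1][1])
    h,s,val=[H[...,i] for i in range(3)]
    out["red"]=P[inb&((h<7)|(h>173))&(s>150)&(val>60)]
    out["yel"]=P[inb&(h>20)&(h<35)&(s>130)&(val>90)&(P[...,2]>.06)]
    out["blue"]=P[inb&(h>100)&(h<125)&(s>130)&(P[...,2]<.03)]
    return I,D,out
def axis(c,lo,hi,R):  # circle fit of visible side + top
    from scipy.optimize import least_squares
    c=c[(c[:,2]>lo)&(c[:,2]<hi)]
    s=least_squares(lambda p:np.hypot(c[:,0]-p[0],c[:,1]-p[1])-R,c[:,:2].mean(0),loss="soft_l1",f_scale=.002)
    return s.x,len(c)
E
python3 - <<'E'
from fit import *
for n in ("top","side"):
    I,D,o=red_yel(n)
    for k in ("red","yel"):
        c=o[k]; t=c[c[:,2]>np.percentile(c[:,2],98)-.006] 
        print(n,k,len(c),"zmax",np.round(np.percentile(c[:,2],98),4),"top centre",np.round((t.min(0)+t.max(0))/2,4),np.round(np.ptp(t,axis=0),3))
    print("circ cap",axis(o["red"],.062,.094,.012),"pin",axis(o["yel"],.067,.097,.007))
    rc=cv2.minAreaRect((o["blue"][:,:2]*1000).astype(np.float32)); print(rc)
    for cl in (o.get("t"),):
        pass
for uv in ():pass
I,D=vision.capture("top")
for o in vision.cut_out("top","tray"):
    c=cloud("top",D,o["region"]); print("tray",np.round(o["uv"]),cv2.minAreaRect((c[:,:2]*1000).astype(np.float32)))
cv2.imwrite("pics/z.png",cv2.resize(I[190:300,380:510,::-1],None,fx=5,fy=5,interpolation=cv2.INTER_CUBIC))
R=np.array(r.sense()["ee_rot"])
E
```

```text
top red 120 zmax 0.1067 top centre [ 0.5454 -0.1715  0.1057] [0.021 0.021 0.01 ]
top yel 28 zmax 0.1088 top centre [ 0.5176 -0.1055  0.1061] [0.013 0.014 0.006]
circ cap (array([ 0.54534634, -0.16977594]), 23) pin (array([ 0.52748492, -0.10812831]), 1)
((548.3829956054688, -173.74647521972656), (229.65878295898438, 168.2474365234375), 70.1758804321289)
side red 191 zmax 0.1008 top centre [ 0.5458 -0.1713  0.0983] [0.019 0.022 0.007]
side yel 38 zmax 0.1049 top centre [ 0.5173 -0.1043  0.1029] [0.012 0.017 0.006]
circ cap (array([ 0.54698166, -0.17307001]), 49) pin (array([ 0.5203127, -0.1070715]), 26)
((548.0560302734375, -171.1233367919922), (238.6468048095703, 167.16175842285156), 70.34297180175781)
tray [137. 245.] ((571.8326416015625, 642.2552490234375), (105.2463150024414, 122.40107727050781), 82.82482147216797)
tray [440. 248.] ((547.5909423828125, -175.14944458007812), (237.4621124267578, 174.20700073242188), 69.01325988769531)
tray [292. 251.] ((548.781982421875, 223.88668823242188), (102.721435546875, 125.09814453125), 88.74044799804688)
```

View pics/z.png

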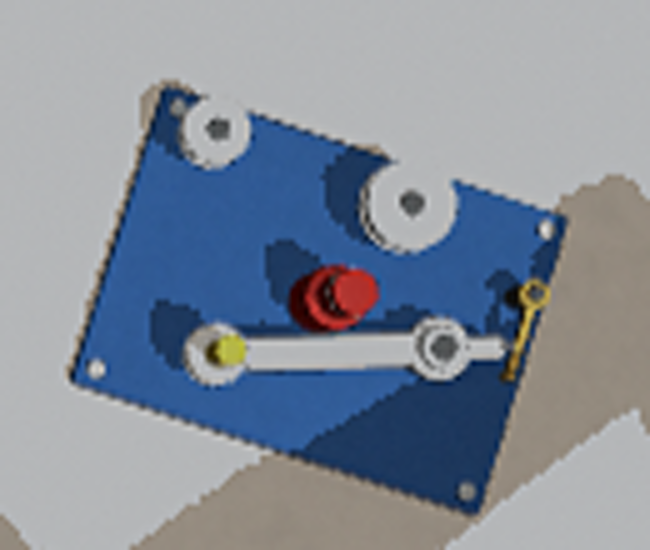

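The crop confirms the drive yaw of about -20°. The cap is at about (0.546,-0.171) with its top at 0.10. The pin is at (0.518,-0.105), and the pulleys lie behind. I'll go above the cap with the closing axis turned clear of the pin and pulley.

```bash
python3 -m creep '[[0.15,-35,20,6,0,0,6],[0.15,-70,39,12,0,0,12],[0.15,-105,59,18,0,0,18],[0.15,-140,79,25,0,0,24],[0.15,-175,98,31,0,0,30],[0.15,-210,118,37,0,0,36],[0.15,-245,138,44,0,0,42],[0.15,-280,157,50,0,0,45]]'
cat > rem.py <<'E'
from h import *
import sys
s=r.sense(); t=np.array([float(a) for a in sys.argv[1:4]])
R=np.array(s["ee_rot"]); print("t",round(s["time_s"],2),"tcp",np.round(s["tcp_pos"],4),"rem tool mm",np.round(R.T@(t-s["tcp_pos"])*1000,1),"yaw y",round(np.degrees(np.arctan2(R[1,1],R[0,1])),1),"zcol",np.round(R[:,2],3),"F",np.round(s["wrist_force"],1),"w",round(s["gripper_width"],3),"g",s["gripper_force"])
E
python3 rem.py .546 -.171 .33
```

```text
time_s: 1.97
tcp_pos: [0.4545, -0.3006, 0.3547]
ee_rot: [[-0.941, 0.339, 0.0], [0.339, 0.941, -0.0], [-0.0, 0.0, -1.0]]
wrist_force: [0.5, -0.5, -0.2]
gripper_width: 0.589
gripper_force: 0.0
t 1.97 tcp [ 0.4545 -0.3006  0.3547] rem tool mm [-42.2 152.9  24.8] yaw y 70.2 zcol [ 0. -0. -1.] F [ 0.5 -0.5 -0.2] w 0.589 g 0.0
```

```bash
python3 -m creep '[[0.15,-10,38,6,0,0,0],[0.15,-20,76,12,0,0,0],[0.15,-31,115,19,0,0,0],[0.15,-42,154,25,0,0,0],[0.15,-42,154,25,0,0,0],[0.15,-42,154,25,0,0,0]]'
python3 rem.py .546 -.171 .248
python3 - <<'E'
from fit import *
for n in ("top","side"):
    I,D,o=red_yel(n); print(n,len(o["red"]))
    if len(o["red"])>10: print(axis(o["red"],.06,.094,.012), axis(o["red"],.015,.05,.017))
cv2.imwrite("pics/s1.png",cv2.resize(I[80:240,230:440,::-1],None,fx=3.5,fy=3.5,interpolation=cv2.INTER_CUBIC))
E
```

```text
time_s: 2.47
tcp_pos: [0.5461, -0.1694, 0.3292]
ee_rot: [[-0.943, 0.331, -0.001], [0.331, 0.943, -0.0], [0.001, -0.0, -1.0]]
wrist_force: [-0.8, 0.7, 0.0]
gripper_width: 0.577
gripper_force: 0.0
t 2.47 tcp [ 0.5461 -0.1694  0.3292] rem tool mm [-0.5 -1.5 81.2] yaw y 70.6 zcol [-0.001 -0.    -1.   ] F [-0.8  0.7  0. ] w 0.577 g 0.0
top 4
side 184
(array([ 0.5464603 , -0.17439282]), 53) (array([ 0.54727327, -0.17374517]), 81)
```

View pics/s1.png

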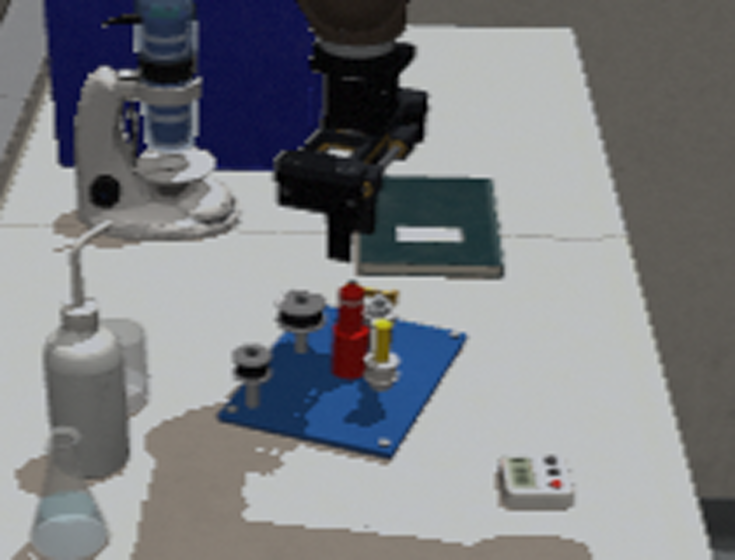

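The gripper stands directly over the cap, with the cap at (350,330) and the finger above it at (340,240). The front finger clears the yellow pin, so I'll descend and close.

```bash
python3 -m creep '[[0.15,-1,-2,30,0,0,0],[0.15,-1,-2,58,0,0,0],[0.15,-1,-2,74,0,0,0],[0.15,-1,-2,81,0,0,0],[0.15,-1,-2,81,0,0,0],[-1,-1,-2,81,0,0,0],[-1,-1,-2,81,0,0,0],[-1,-1,-2,81,0,0,0]]'; python3 -m creep '[[-1,0,0,0,0,0,0],[-1,0,0,0,0,0,0]]'; python3 rem.py .546 -.171 .33
```

```text
time_s: 3.23
tcp_pos: [0.5457, -0.1739, 0.2503]
ee_rot: [[-0.942, 0.335, 0.003], [0.335, 0.942, -0.0], [-0.003, 0.001, -1.0]]
wrist_force: [-0.7, 0.3, 0.6]
gripper_width: 0.425
gripper_force: 0.0
time_s: 3.4
tcp_pos: [0.5454, -0.1736, 0.2496]
ee_rot: [[-0.942, 0.335, 0.002], [0.335, 0.942, -0.0], [-0.002, 0.0, -1.0]]
wrist_force: [0.3, -0.2, 0.2]
gripper_width: 0.28
gripper_force: 0.1
t 3.4 tcp [ 0.5454 -0.1736  0.2496] rem tool mm [  0.2   2.7 -80.4] yaw y 70.4 zcol [ 0.002 -0.    -1.   ] F [ 0.3 -0.2  0.2] w 0.28 g 0.12800802709534764
```

```bash
python3 -m creep '[[-1,0,0,0,0,0,0],[-1,0,0,0,0,0,0],[-1,0,0,0,0,0,0],[-1,0,0,0,0,0,0]]'; python3 -m creep '[[-1,0,0,-5,0,0,0],[-1,0,0,-20,0,0,0],[-1,0,0,-40,0,0,0],[-1,0,0,-65,0,0,0],[-1,0,0,-90,0,0,0],[-1,0,0,-100,0,0,0],[-1,0,0,-100,0,0,0]]'; python3 rem.py .549 .222 .35
python3 - <<'E'
from fit import *
I,D,o=red_yel("side"); c=o["red"]; print(len(c),np.round(np.percentile(c,[2,50,98],axis=0),3)); c=o["yel"];print(np.round(np.median(c,0),3))
E
```

```text
time_s: 3.73
tcp_pos: [0.5456, -0.1736, 0.2495]
ee_rot: [[-0.942, 0.335, 0.001], [0.335, 0.942, -0.0], [-0.001, 0.0, -1.0]]
wrist_force: [-0.7, 0.1, 5.7]
gripper_width: 0.266
gripper_force: 29.8
time_s: 4.32
tcp_pos: [0.5457, -0.1736, 0.3511]
ee_rot: [[-0.942, 0.335, 0.005], [0.335, 0.942, -0.0], [-0.005, 0.001, -1.0]]
wrist_force: [-0.0, -0.7, -1.1]
gripper_width: 0.269
gripper_force: 29.8
t 4.32 tcp [ 0.5457 -0.1736  0.3511] rem tool mm [129.4 373.9   1. ] yaw y 70.4 zcol [ 0.005 -0.    -1.   ] F [-0.  -0.7 -1.1] w 0.269 g 29.776830324553885
154 [[ 0.534 -0.173  0.118]
 [ 0.544 -0.16   0.147]
 [ 0.559 -0.152  0.199]]
[ 0.517 -0.103  0.09 ]
```

```bash
python3 -m creep '[[-1,6,15,-10,0,0,0],[-1,18,50,-20,0,0,0],[-1,31,88,-20,0,0,0],[-1,44,126,-20,0,0,0],[-1,57,164,-20,0,0,0],[-1,70,202,-20,0,0,0],[-1,83,240,-20,0,0,0],[-1,96,278,-20,0,0,0]]'; python3 -m creep '[[-1,12,35,0,0,0,0],[-1,22,65,20,0,0,0],[-1,30,88,50,0,0,0],[-1,33,96,80,0,0,0],[-1,33,96,100,0,0,0],[-1,33,96,105,0,0,0],[-1,33,96,105,0,0,0],[-1,33,96,105,0,0,0]]';  python3 rem.py .549 .222 .2395
python3 - <<'E'
from fit import *
for n in ("top","side"):
    I,D,o=red_yel(n,((.45,.65),(.15,.3))); c=o["red"]; print(len(c),np.round(np.percentile(c,[2,50,98],axis=0),3)); 
cv2.imwrite("pics/s2.png",cv2.resize(I[150:310,230:440,::-1],None,fx=3.5,fy=3.5,interpolation=cv2.INTER_CUBIC))
E
```

```text
time_s: 5.03
tcp_pos: [0.547, 0.1223, 0.3662]
ee_rot: [[-0.942, 0.335, -0.004], [0.335, 0.942, -0.001], [0.004, -0.003, -1.0]]
wrist_force: [0.3, 0.0, -0.5]
gripper_width: 0.263
gripper_force: 29.8
time_s: 5.7
tcp_pos: [0.5492, 0.2217, 0.2634]
ee_rot: [[-0.942, 0.335, -0.001], [0.335, 0.942, -0.001], [0.0, -0.001, -1.0]]
wrist_force: [-0.2, 0.8, -0.3]
gripper_width: 0.263
gripper_force: 29.8
t 5.7 tcp [0.5492 0.2217 0.2634] rem tool mm [ 0.3  0.2 23.9] yaw y 70.4 zcol [-0.001 -0.001 -1.   ] F [-0.2  0.8 -0.3] w 0.263 g 29.776255170581862Traceback (most recent call last):
  File "<stdin>", line 3, in <module>
    return _quantile_unchecked(
        a, q, axis, out, overwrite_input, method, keepdims, weights)
    return _ureduce(a,
                    func=_quantile_ureduce_func,
    ...<5 lines>...
                    overwrite_input=overwrite_input,
                    method=method)
    r = func(a, **kwargs)
    result = _quantile(arr,
                       quantiles=q,
    ...<2 lines>...
                       out=out,
                       weights=wgt)
    slices_having_nans = np.isnan(arr[-1, ...])
                                  ~~~^^^^^^^^^
IndexError: index -1 is out of bounds for axis 0 with size 0
```

Lower slowly to just touch, watching the force.

```bash
python3 -m creep '[[-1,0,0,8,0,0,0],[-1,0,0,15,0,0,0],[-1,0,0,20,0,0,0],[-1,0,0,22,0,0,0],[-1,0,0,23,0,0,0],[-1,0,0,23,0,0,0],[-1,0,0,23,0,0,0]]'; python3 - <<'E'
from fit import *
I,D,o=red_yel("side",((.45,.65),(.12,.32))); c=o["red"]; print(len(c),np.round(np.percentile(c,[2,50,98],axis=0),3)) 
cv2.imwrite("pics/s2.png",cv2.resize(I[150:310,230:440,::-1],None,fx=3.5,fy=3.5,interpolation=cv2.INTER_CUBIC))
E
```

```text
time_s: 6.33
tcp_pos: [0.5491, 0.222, 0.2409]
ee_rot: [[-0.942, 0.335, 0.0], [0.335, 0.942, 0.0], [-0.0, 0.0, -1.0]]
wrist_force: [-0.4, 0.6, -0.2]
gripper_width: 0.26
gripper_force: 29.8
185 [[0.534 0.224 0.008]
 [0.547 0.235 0.034]
 [0.563 0.242 0.065]]
```

View pics/s2.png

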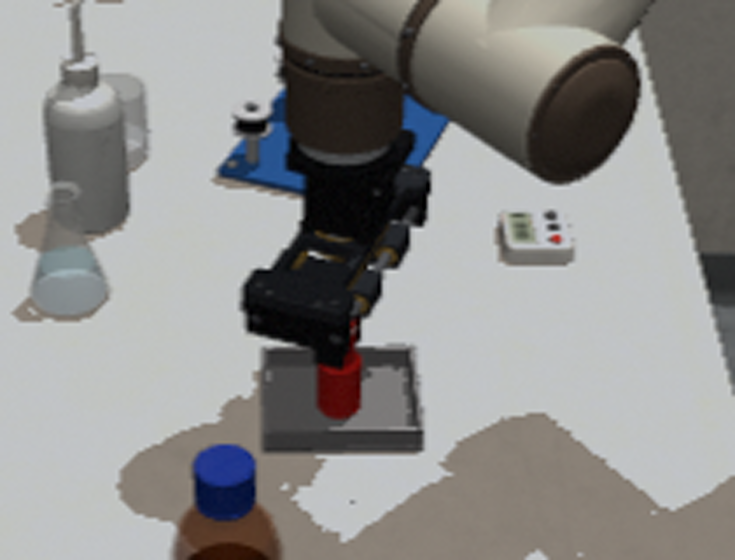

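The cap hangs upright mid-tray at (340,385), just above the floor. I'll go down until contact and open.

```bash
python3 -m creep '[[-1,0,0,0.5,0,0,0],[-1,0,0,1,0,0,0],[-1,0,0,1.5,0,0,0],[-1,0,0,1.5,0,0,0],[-1,0,0,1.5,0,0,0]]'
```

```text
time_s: 6.8
tcp_pos: [0.5492, 0.2221, 0.2398]
ee_rot: [[-0.942, 0.335, 0.001], [0.335, 0.942, 0.0], [-0.001, 0.0, -1.0]]
wrist_force: [-0.8, 0.6, 3.5]
gripper_width: 0.27
gripper_force: 29.8
```

```bash
python3 -m creep '[[0.2,0,0,0,0,0,0],[0.2,0,0,0,0,0,0],[0.2,0,0,0,0,0,0],[0.2,0,0,0,0,0,0],[0.2,0,0,0,0,0,0],[0.2,0,0,-10,0,0,0],[0.2,0,0,-30,0,0,0],[0.2,0,0,-60,0,0,0]]';  python3 -m creep '[[0.2,0,0,-30,0,0,0],[0.2,0,0,-30,0,0,0],[0.2,0,0,-30,0,0,0]]'; python3 rem.py .518 -.105 .34
python3 - <<'E'
from fit import *
for n in ("top","side"):
    I,D,o=red_yel(n,((.45,.65),(.12,.32))); c=o["red"]; print(n,len(c),np.round(np.percentile(c,[2,50,98],axis=0),3) if len(c) else "") 
E
```

```text
time_s: 7.47
tcp_pos: [0.5484, 0.2216, 0.2979]
ee_rot: [[-0.942, 0.335, -0.005], [0.335, 0.942, -0.003], [0.004, -0.005, -1.0]]
wrist_force: [0.9, 0.6, -0.3]
gripper_width: 0.593
gripper_force: 0.0
time_s: 7.72
tcp_pos: [0.5493, 0.2222, 0.3322]
ee_rot: [[-0.942, 0.335, 0.005], [0.335, 0.942, 0.003], [-0.003, 0.005, -1.0]]
wrist_force: [-0.6, 0.5, -0.8]
gripper_width: 0.6
gripper_force: 0.0
t 7.72 tcp [0.5493 0.2222 0.3322] rem tool mm [ -80.1 -318.7   -9. ] yaw y 70.4 zcol [ 0.005  0.003 -1.   ] F [-0.6  0.5 -0.8] w 0.6 g 0.0
top 0 
side 291 [[0.534 0.216 0.006]
 [0.548 0.233 0.047]
 [0.563 0.24  0.091]]
```

```bash
python3 -c "
from h import *;print(np.round(r.sense()['joints'],1))"; python3 -m creep '[[0.2,0,-36,-5,0,0,0],[0.2,-8,-74,-9,0,0,0],[0.2,-18,-112,-9,0,0,0],[0.2,-28,-150,-9,0,0,0],[0.2,-38,-188,-9,0,0,0],[0.2,-48,-226,-9,0,0,0],[0.2,-58,-262,-9,0,0,0],[0.2,-68,-290,-9,0,0,0]]'; python3 rem.py .518 -.105 .34;python3 -c "
from h import *;print(np.round(r.sense()['joints'],1))"
```

```text
[  37.7   22.5  -10.5   -0.   -57.1 -147.2]
time_s: 8.48
tcp_pos: [0.5146, -0.0764, 0.337]
ee_rot: [[-0.942, 0.336, -0.004], [0.336, 0.942, -0.0], [0.003, -0.002, -1.0]]
wrist_force: [0.5, 0.0, 1.0]
gripper_width: 0.597
gripper_force: 0.0
t 8.48 tcp [ 0.5146 -0.0764  0.337 ] rem tool mm [-12.8 -25.8  -3. ] yaw y 70.4 zcol [-0.004 -0.    -1.   ] F [0.5 0.  1. ] w 0.597 g 0.0
[   9.4   15.5  -19.7   -0.   -54.9 -119.1]
```

```bash
python3 -m creep '[[0.1,-4,-9,0,0,0,-7],[0.1,-8,-18,0,0,0,-14],[0.1,-13,-26,-3,0,0,-21],[0.1,-13,-26,-3,0,0,-28],[0.1,-13,-26,-3,0,0,-35],[0.1,-13,-26,-3,0,0,-42],[0.1,-13,-26,-3,0,0,-49],[0.1,-13,-26,-3,0,0,-56]]';python3 -m creep '[[0.1,0,0,0,0,0,-7],[0.1,0,0,0,0,0,-14],[0.1,0,0,0,0,0,-21],[0.1,0,0,0,0,0,-28],[0.1,0,0,0,0,0,-34],[0.1,0,0,0,0,0,-34],[0.1,0,0,0,0,0,-34]]'
python3 - <<'E'
from fit import *
I,D,o=red_yel("side"); c=o["yel"]; print(len(c),np.round(np.percentile(c,[2,50,98],axis=0),3)); print(axis(c,.067,.097,.007))
E
python3 rem.py .518 -.1055 .254
```

```text
time_s: 9.15
tcp_pos: [0.5191, -0.103, 0.3398]
ee_rot: [[-0.801, -0.598, -0.003], [-0.598, 0.801, -0.0], [0.003, 0.002, -1.0]]
wrist_force: [0.1, 0.1, 0.3]
gripper_width: 0.55
gripper_force: 0.0
time_s: 9.73
tcp_pos: [0.5192, -0.1029, 0.3402]
ee_rot: [[-0.338, -0.941, -0.002], [-0.941, 0.338, -0.0], [0.001, 0.002, -1.0]]
wrist_force: [0.2, -0.2, -0.5]
gripper_width: 0.548
gripper_force: 0.0
38 [[ 0.511 -0.112  0.071]
 [ 0.517 -0.103  0.09 ]
 [ 0.523 -0.097  0.104]]
(array([ 0.51135105, -0.09948598]), 24)
t 9.78 tcp [ 0.5193 -0.1029  0.3404] rem tool mm [ 2.8  0.2 86.4] yaw y 160.3 zcol [-0.002 -0.    -1.   ] F [-0.5 -0.4 -0.3] w 0.554 g 0.0
```

```bash
python3 -m creep '[[0.1,3,0,25,0,0,0],[0.1,3,0,50,0,0,0],[0.1,3,0,70,0,0,0],[0.1,3,0,82,0,0,0],[0.1,3,0,86,0,0,0],[0.1,3,0,86,0,0,0],[0.1,3,0,86,0,0,0]]'; python3 - <<'E'
from fit import *
I,D,o=red_yel("side")
cv2.imwrite("pics/s3.png",cv2.resize(I[80:240,250:420,::-1],None,fx=3.7,fy=3.7,interpolation=cv2.INTER_CUBIC))
E
```

```text
time_s: 10.37
tcp_pos: [0.5188, -0.1057, 0.2556]
ee_rot: [[-0.335, -0.942, 0.001], [-0.942, 0.335, -0.0], [0.0, -0.001, -1.0]]
wrist_force: [0.3, 0.1, 0.1]
gripper_width: 0.546
gripper_force: 0.0
```

View pics/s3.png

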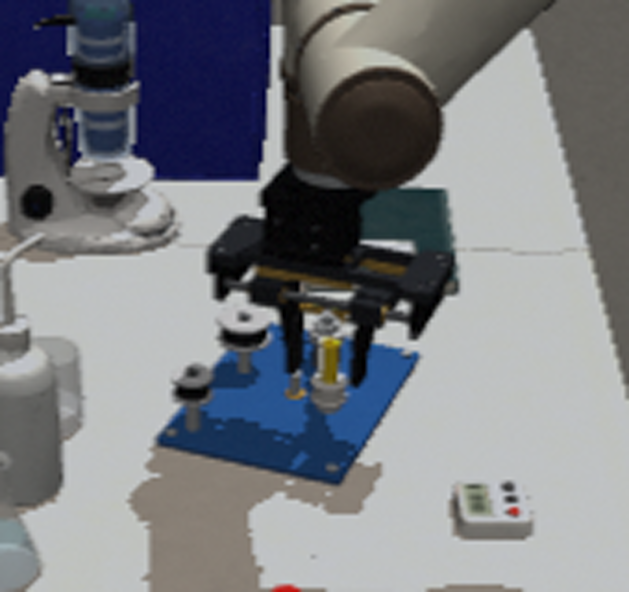

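The yellow pin at (330,360) stands between the two fingers, at (293,340) and (360,345). The fingertips are just above the roller. I'll close on it.

```bash
python3 -m creep '[[-1,0,0,0,0,0,0],[-1,0,0,0,0,0,0],[-1,0,0,0,0,0,0],[-1,0,0,0,0,0,0],[-1,0,0,0,0,0,0],[-1,0,0,0,0,0,0],[-1,0,0,0,0,0,0],[-1,0,0,0,0,0,0]]'; python3 - <<'E'
from h import *
s=r.sense(); R=np.array(s["ee_rot"]); print(s["gripper_width"]*87,s["gripper_force"],np.round(s["wrist_force"],1),np.round(s["tcp_pos"],4))
piv=np.array([.518,-.2255])
for q in np.arange(0,.73,.07): 
    d=.12*np.array([np.sin(q),np.cos(q)-1]); print(round(q,2),np.round(R.T@np.r_[d,0]*1000,1))
E
```

```text
time_s: 11.08
tcp_pos: [0.5178, -0.1056, 0.2553]
ee_rot: [[-0.335, -0.942, -0.002], [-0.942, 0.335, 0.0], [0.001, 0.002, -1.0]]
wrist_force: [-4.6, 1.7, 4.1]
gripper_width: 0.155
gripper_force: 29.8
13.511331437989124 29.835041952319443 [-4.6  1.7  4.1] [ 0.5178 -0.1056  0.2553]
0.0 [0. 0. 0.]
0.07 [-2.5 -8.  -0. ]
0.14 [ -4.5 -16.2  -0. ]
0.21 [ -5.9 -24.5  -0.1]
0.28 [ -6.7 -32.8  -0.1]
0.35 [ -6.9 -41.2  -0.1]
0.42 [ -6.6 -49.6  -0.1]
0.49 [ -5.6 -57.9  -0.1]
0.56 [ -4.1 -66.2  -0.2]
0.63 [ -2.  -74.3  -0.2]
0.7 [  0.7 -82.3  -0.2]
```

```bash
python3 -m creep '[[-1,-1.5,-4,0,0,0,0],[-1,-2.5,-8,0,0,0,0],[-1,-3.5,-12,0,0,0,0],[-1,-4.5,-16,0,0,0,0],[-1,-5.2,-20.5,0,0,0,0],[-1,-5.9,-24.5,0,0,0,0],[-1,-6.3,-28.5,0,0,0,0],[-1,-6.7,-33,0,0,0,0]]'; python3 rem.py .5 -.1 .255
```

```text
time_s: 11.75
tcp_pos: [0.5519, -0.1104, 0.2552]
ee_rot: [[-0.335, -0.942, -0.002], [-0.942, 0.335, 0.0], [0.0, 0.002, -1.0]]
wrist_force: [-6.9, 4.2, 6.0]
gripper_width: 0.154
gripper_force: 29.7
t 11.75 tcp [ 0.5519 -0.1104  0.2552] rem tool mm [ 7.6 52.4  0.3] yaw y 160.4 zcol [-0.002  0.    -1.   ] F [-6.9  4.2  6. ] w 0.154 g 29.677917537046596
```

```bash
python3 -m creep '[[-1,0,-6,0,0,0,0],[-1,-0.2,-12,0,0,0,0],[-1,0.2,-18,0,0,0,0],[-1,1,-25,0,0,0,0],[-1,2.2,-31,0,0,0,0],[-1,3.4,-36,0,0,0,0],[-1,4.7,-41,0,0,0,0],[-1,5.8,-44.5,0,0,0,0]]';python3 -m creep '[[-1,0,0,0,0,0,0],[-1,0,0,0,0,0,0],[-1,0,0,0,0,0,0],[-1,0,0,0,0,0,0]]'; python3 rem.py .5 -.1 .255
python3 - <<'E'
from fit import *
I,D,o=red_yel("side"); c=o["yel"]; print(len(c),np.round(np.median(c,0),3) if len(c) else "")
p=np.array(r.sense()["tcp_pos"])[:2]-[.518,-.2255]; print("q~",np.arctan2(p[0],p[1]),"rad",np.hypot(*p))
I2,D2,o2=red_yel("side",((.45,.65),(.12,.32))); print(np.round(np.percentile(o2["red"],[2,50,98],axis=0),3))
cv2.imwrite("pics/s4.png",cv2.resize(I[80:290,230:440,::-1],None,fx=2.8,fy=2.8,interpolation=cv2.INTER_CUBIC))
E
```

```text
time_s: 12.42
tcp_pos: [0.5918, -0.1307, 0.2552]
ee_rot: [[-0.335, -0.942, -0.002], [-0.942, 0.335, 0.001], [0.0, 0.002, -1.0]]
wrist_force: [-5.1, 4.4, 6.2]
gripper_width: 0.156
gripper_force: 29.7
time_s: 12.75
tcp_pos: [0.5915, -0.1305, 0.2552]
ee_rot: [[-0.335, -0.942, -0.002], [-0.942, 0.335, 0.001], [0.0, 0.002, -1.0]]
wrist_force: [-5.3, 4.5, 6.3]
gripper_width: 0.154
gripper_force: 29.7
t 12.75 tcp [ 0.5915 -0.1305  0.2552] rem tool mm [ 2.  96.5  0.4] yaw y 160.4 zcol [-0.002  0.001 -1.   ] F [-5.3  4.5  6.3] w 0.154 g 29.680064005369786
19 [ 0.595 -0.129  0.091]
q~ 0.6587278849990423 rad 0.12013451405145074
[[0.534 0.215 0.008]
 [0.548 0.233 0.048]
 [0.563 0.241 0.092]]
```

View pics/s4.png

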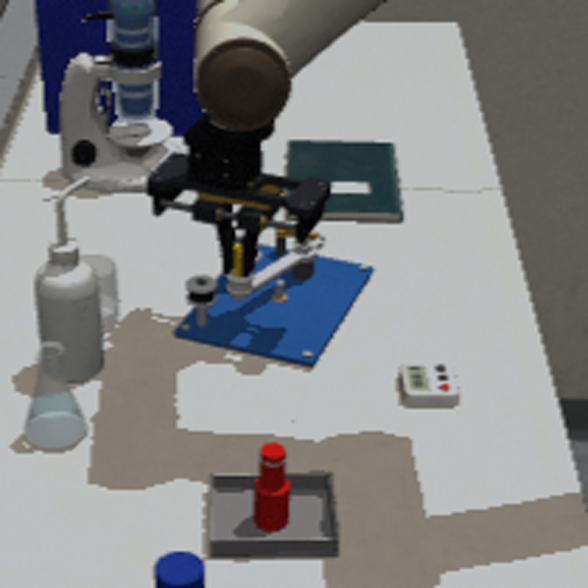

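The arm is held back at about 0.66 rad, with the pin at (238,260) between the fingertips. The cap stands upright in the grey tray at (271,490). I'll hand it in.

```bash
python3 -c "
from station import r
print(r.finish_job())"
```

```text
the job is handed in; nothing more can be done
None
```

The job is handed in: the red cap stands upright in the grey tray, and the fingertips hold the tensioner back at about 0.66 rad, past the click (which ends at 0.52 rad), with no other objects touched.

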